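Index the round repeat jig for the next block print

TASK

Set up the round repeat jig for the next print: with a fingertip, gently push the turntable's peg round until the index line on the turntable lines up with the one long, broad target line on the scale plate around it. Then push the block fence in towards the turntable until it is fully home, leaving the lines lined up. Do not squeeze the peg, pick nothing up, and leave the blocks and the thread spool beside the jig where they are.

Things in the scene. Friction and masses are not known exactly. Their poses are not given: they have to be found in the camera images.
- jig: The jig, fixed to the table: a round wooden base, 236 mm across and 18 mm thick, with a tongue 150 mm wide on its -y side that reaches 194 mm from the axis. Origin: on the turntable's axis, at the underside of the base (table height). z up. The fence slides along the jig's y axis.
- turntable: Pale wooden disc, 164 mm across, with a cork pad in the middle. Origin on the axis, 23.5 mm above the table; flat top 36 mm above the table (pad 37.5, hub screw 39). Its +x axis points along the black index line (30 x 4 mm, at the rim); the peg is opposite (-x). Turns both ways about vertical z, no stop in the way, stays where it is left; friction 0.1 N m, about 2 N at the peg.
- index_mark (a point): Outer end of the index line, at the rim of the turntable, 83 mm from the axis, 36 mm above the table.
- peg (a point): Centre of the top of the upright round steel peg on the turntable: 16 mm in diameter, 58 mm from the axis, standing 26 mm above the turntable's flat top (peg top 62 mm above the table).
- scale: Scale plate: fixed aluminium disc, 216 mm across, under the turntable and sticking out round it; top 23 mm above the table. Origin on the axis at its underside, 18 mm above the table. Short thin black lines every 15 degrees, and one target line along its +x axis.
- target_line (a point): Inner end of the target line, 83 mm from the axis, 25.5 mm above the table: the index mark is lined up when it stands straight above this point. The target line is the only long, broad line, 23.5 x 5 mm, black, 2 mm proud of the plate. It starts 50 to 180 degrees from the index mark, either way round.
- fence_face (a point): Centre of the outer, upright face of the block fence, on the side away from the turntable: an aluminium bar 130 mm long (along the jig's x), 10 mm thick, from 21.5 to 53.5 mm above the table; the point is 37.5 mm above the table. Pushing here along the jig's +y moves the fence in.
- fence (a joint): Slide of the fence along the jig's +y towards the turntable, in m: 0 is fully out, 0.040 is fully home, on its stops. The outer face is 183.5 mm from the axis at 0 and 143.5 mm at 0.040. Friction 2 N, no spring; it stays where it is left.
- block_sprig: Bystander: carved wooden printing block with a turned handle, 68 x 48 x 64 mm high, standing loose beyond the jig. Origin at the centre of its underside.
- block_small: Bystander: small cubic printing block, 40 x 40 x 34 mm, standing loose left of and beyond the jig. Origin at the centre of its underside.
- thread_spool: Bystander: upright spool of black thread, 30 mm across, 42 mm high, standing loose right of and beyond the jig. Origin at the centre of its underside.

How it is judged:
By the outcome, as a careful person would: the job done as asked, in the order asked, and still so for the second after the job is handed in, with the robot touching nothing.
It also fails if it takes over 64 s, if anything falls off the work surface, if the arm or the gripper's body presses on something with over 40 N, if the wrist force passes 120 N, or if a joint passes its speed limit or range.

ROBOT

A 6-joint arm with a two-finger parallel gripper is mounted at the origin on a cart in front of the work surface, level with it; the furniture and walls round the work are solid. World frame = base frame: x ahead of the robot, y to its left, z up, the work surface at z = 0. Lengths are in m, angles in rad, forces in N, time in s.
With the tool pointing down it reaches from about 0.3 to 0.875 m from the base axis. Payload 6.4 kg.
Tool frame: the origin (TCP) lies at the very end of the fingers, on their centre line; the grasp point (between the pads) lies 19 mm behind it; z points along the fingers, y is the line along which they close (so a half turn about z gives the same grasp; the last joint's range is limited). The gripper opens to 85 mm and grips with 20 to 120 N. Pads are 22 mm wide; open, the fingers measure 114 mm over their backs; the gripper's body (76 mm by 85 mm) begins 54 mm behind the grasp point. The pads swing forward as they close: fully open they stand 13 mm farther back than shut.
Start: joints at [-1.32, 0.181, 1.607, -0, 1.354, -0.206], TCP at [0.254, -0.516, 0.231] pointing down, gripper open.
Joint ranges: [-2.99, 2.99], [-0.89, 2.07], [0.3, 2.58], [-1.14, 4.28], [0, 2.63], [-3.12, 3.12]. Speed limits (rad/s): [2.57, 2.57, 3.01, 3.14, 3.14, 3.14].

INTERFACE

Orientations are given as a unit quaternion [x, y, z, w].
In Python, from rig import arm gives the robot as it stands. The module is installed in compiled form; this text tells all that it offers.
- The arm moves only by the tool carry_out, never from a script. Its argument "increments" is a list that holds one entry, the list of rows, each a list of 7 numbers: the shift along the world's x, y, z in mm, then the turn, a rotation vector about the world's x, y, z in rad, then the finger opening in mm, from 0 to 85.4. In form: [[[x, y, z, wx, wy, wz, hand], ...]]. A call has 1 to 8 rows; each row shifts and turns the commanded pose from where the row before left it; what a row does not reach is not made up. A row lasts 1/8 s, in which the tool goes at most 62.5 mm and 10.7 degrees, less where a joint would pass 70% of its speed; a pose out of reach is approached as far as the arm can. A call is refused whole if a number of a shift passes 62.5 or a number of a turn 0.188, either way. A call with a gripper value outside its range is refused whole. The fingers move at their own pace and stop on an object; "grip_force" is the grip in N (left out, the last holds). Time passes only in rows, so rows that do not move let the fingers close. It gives the time, the measured TCP pose, the force, the opening and the grip force at its end, in the units of the state.
- arm.sense(): the state, without advancing time (a new reading comes with each control period).
- arm.capture(name): name is "scene" or "top" or "wrist"; returns the picture (420x560x3 uint8, red, green, blue); there is no depth.
- arm.camera_model(name): a dict with "K" (3x3 intrinsics, pixels), "view" (4x4, takes a point from world to camera coordinates). Camera axes: x right, y up, looking along -z (the intrinsics and any distortion apply to the point x, -y, -z); pixel columns grow to the right and rows downward; lengths in m; the calibration is good to about 2 mm. A picture is of the moment at which its call begins: read the wrist's pose just before it. camera_model takes no time and is no camera call; for the wrist camera it gives the pose at the moment of the call.
- arm.job_done(): hands the job in; it is judged then, once.
Trained networks look in the newest picture that a camera, given by its name, has taken for a name from the list of things; names that differ only in an ending like _2 or _b are one class to them, and where a whole thing is asked for, a point or a joint stands for the part that bears it (a point fixed in the world has none). Each returns a list of dicts, best first, with "p" (0 to 1); they miss things now and then, are a little off and sometimes report something else, mostly with a low value. They report only what shows in the picture. A call takes as long as a camera call.
- arm.look_for(target, camera): "point" ([x, y, z] in m, in world coordinates, good to about 4 mm: the middle of the surface that is visible of it).
The state is a dict: "time": time; "q": joint angles; "qd": joint speeds; "joint_torque": joint torques, N m; "ee_pos": TCP position; "orientation": TCP orientation; "ft_force": force on the tool from outside, world axes, zero at the start; "wrist_torque": the same for the moment, N m; "grip_width": opening from 0.0 (shut) to 1.0 (fully open); "grip_force": force on a finger pad.
Only numpy, scipy, OpenCV 4.12 (cv2) and the standard library are available. Lean on these libraries where they do the work, as an engineer would, in place of code of your own. Each camera call takes 0.05 s, during which the arm holds its last target. There are 200 camera calls.

## Working session

There is one attempt and no reset: what is moved stays moved. The work goes in short steps, Python scripts to look and compute and a tool call to move; the robot and the scene stay as the last step left them, time stands still between calls to the robot, and variables do not carry over. Pictures are saved under pics/ and viewed, at most 13 in all, crops included, and the job is handed in when it is done.

Besides the shell and the picture viewer there is one more tool, called by a JSON object that holds its "method" and its "body". carry_out: Moves the arm, as the interface text tells. Its arguments: {"type":"object","properties":{"increments":{"type":"array"},"grip_force":{"type":"number"}},"required":["increments"]}

```bash
mkdir -p pics
cat > h.py <<'E'
import numpy as np, cv2
from rig import arm
def save(cam,name):
    im=arm.capture(cam); cv2.imwrite(f'pics/{name}.png',im[:,:,::-1]); return im
def ray(cam,px):
    m=arm.camera_model(cam);K=np.array(m['K']);V=np.array(m['view'])
    d=np.linalg.inv(K)@np.array([px[0],px[1],1.]);d=np.array([d[0],-d[1],-d[2]])
    R=V[:3,:3];o=-R.T@V[:3,3];return o,R.T@d
def atz(cam,px,z):
    o,d=ray(cam,px);return o+d*(z-o[2])/d[2]
def proj(cam,P):
    m=arm.camera_model(cam);K=np.array(m['K']);V=np.array(m['view'])
    c=V[:3,:3]@np.array(P)+V[:3,3];p=K@np.array([c[0],-c[1],-c[2]]);return p[:2]/p[2]
E
python3 - <<'E'
from h import *
a=save('top','top1');b=save('scene','scene1')
cv2.imwrite('pics/both.png',cv2.resize(np.vstack([a,b])[:,:,::-1],None,fx=.7,fy=.7))
print(arm.camera_model('top'))
for c in ('top','scene'):
  for n in ('turntable','peg','index_mark','target_line','fence_face','block_sprig','block_small','thread_spool','jig'):
    print(c,n,[(np.round(r['point'],3),round(r['p'],2)) for r in arm.look_for(n,c)[:2]])
print(arm.sense())
E
```

```text
{'K': array([[460.67869879,   0.        , 272.36722241],
       [  0.        , 460.67869879, 205.90332736],
       [  0.        ,   0.        ,   1.        ]]), 'view': array([[ 0.10558091, -0.99438314, -0.00740554,  0.21289345],
       [ 0.96940076,  0.10126294,  0.22362464, -0.62231893],
       [-0.22161866, -0.03078943,  0.97464721, -0.84326936],
       [ 0.        ,  0.        ,  0.        ,  1.        ]])}
top turntable [(array([0.557, 0.224, 0.032]), 0.72), (array([0.536, 0.379, 0.036]), 0.64)]
top peg [(array([0.56 , 0.223, 0.04 ]), 0.65), (array([0.535, 0.38 , 0.033]), 0.35)]
top index_mark [(array([0.559, 0.225, 0.036]), 0.64)]
top target_line [(array([0.563, 0.22 , 0.036]), 0.42)]
top fence_face [(array([0.693, 0.114, 0.032]), 0.73)]
top block_sprig [(array([0.66 , 0.356, 0.032]), 0.89)]
top block_small [(array([0.536, 0.379, 0.033]), 0.61), (array([0.693, 0.118, 0.033]), 0.28)]
top thread_spool [(array([0.565, 0.222, 0.037]), 0.74), (array([0.729, 0.26 , 0.042]), 0.57)]
top jig [(array([0.588, 0.197, 0.032]), 0.62)]
scene turntable [(array([0.557, 0.233, 0.033]), 0.59), (a
[... 643 characters left out ...]
 array([-1.32029995e+00,  1.80791126e-01,  1.60700403e+00, -2.53017409e-05,
        1.35379812e+00, -2.06319194e-01]), 'qd': array([ 4.95892885e-04,  7.43779677e-04, -2.16661090e-04, -1.49469318e-03,
       -7.01011461e-05, -9.02456236e-04]), 'joint_torque': array([-3.30626026e-04, -4.44857132e+01, -3.51685524e+01, -3.12469901e-04,
        8.89042603e-04, -2.52686294e-05]), 'ee_pos': array([ 0.25362969, -0.51605272,  0.2312915 ]), 'orientation': array([ 9.74027533e-01,  2.26429601e-01, -1.23580295e-05, -3.76597929e-08]), 'ft_force': array([-0.19268907,  0.56923941,  0.17784494]), 'wrist_torque': array([0.0507483 , 0.01652138, 0.04940042]), 'grip_force': 0.0, 'grip_width': 0.9986471414023607}
```

View pics/top1.png

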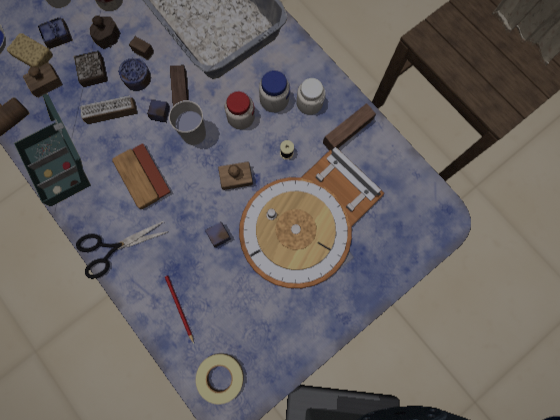

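View pics/scene1.png

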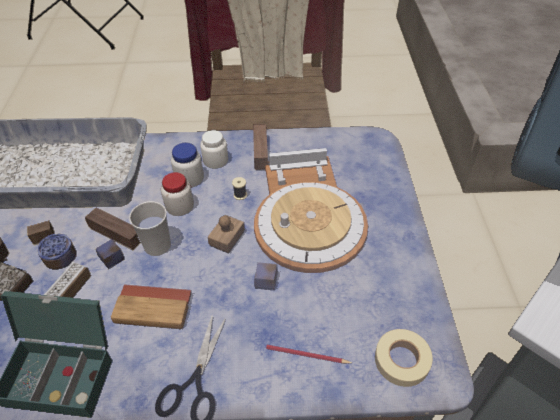

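The top view shows the turntable hub at about (296,230), the peg at (272,214), the index line at (324,246) and the target line at (256,252). The fence is at (356,172), and a dark bar lies beyond it at (350,128). The scene view agrees, with the target at (306,257) and the index at (341,206). I'll put numbers on these next.

Run:
```python
from h import *
for cam,pts in {'top':dict(hub=(296,230,.039),peg=(272,213,.062),idx=(329,249,.036),tgt=(256,252,.0255),fl=(333,149,.0535),fr=(379,196,.0535),barl=(327,141,.02),barr=(372,112,.02),spool=(287,146,.042)),
 'scene':dict(hub=(311,215,.039),peg=(284.5,217,.062),idx=(347,205,.036),tgt=(306,257,.0255),fl=(270,155,.0535),fr=(327,151,.0535))}.items():
  P={k:atz(cam,v[:2],v[2]) for k,v in pts.items()}
  h=P['hub']
  for k,v in P.items(): d=v-h;print(cam,k,np.round(v,3),round(np.hypot(*d[:2]),3),round(np.degrees(np.arctan2(d[1],d[0])),1))
im=cv2.imread('pics/top1.png')[110:310,220:400];cv2.imwrite('pics/crop1.png',cv2.resize(im,None,fx=3,fy=3,interpolation=cv2.INTER_CUBIC))
```

```text
top hub [0.559 0.225 0.039] 0.0 0.0
top peg [0.584 0.276 0.062] 0.057 64.0
top idx [0.528 0.155 0.036] 0.077 -114.1
top tgt [0.508 0.301 0.025] 0.092 123.9
top fl [0.735 0.165 0.053] 0.186 -18.9
top fr [0.644 0.064 0.053] 0.182 -62.2
top barl [0.764 0.176 0.02 ] 0.211 -13.4
top barr [0.842 0.083 0.02 ] 0.316 -26.6
top spool [0.736 0.261 0.042] 0.18 11.5
scene hub [0.558 0.226 0.039] 0.0 0.0
scene peg [0.58  0.281 0.062] 0.059 67.7
scene idx [0.522 0.153 0.036] 0.081 -115.9
scene tgt [0.503 0.304 0.025] 0.096 125.1
scene fl [0.732 0.163 0.053] 0.185 -19.8
scene fr [0.647 0.068 0.053] 0.182 -60.6
```

View pics/crop1.png

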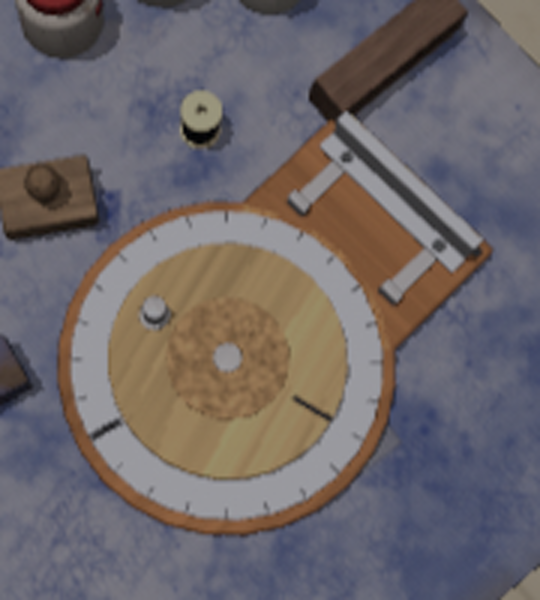

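The jig's axis is near (0.5585, 0.2255). The index sits at about -115° and the target at about 124.5°, so the short way is about 120° clockwise. That carries the peg from 65° to -55.5°. I'll shut the gripper and travel over, yawing so the tool's -x face will do the pushing.

{"method": "carry_out", "body": {"increments": [[[18.5, 50, 4, 0, 0, 0.14, 0], [18.5, 50, 4, 0, 0, 0.14, 0], [18.5, 50, 4, 0, 0, 0.14, 0], [18.5, 50, 4, 0, 0, 0.14, 0], [18.5, 50, 4, 0, 0, 0.14, 0], [18.5, 50, 4, 0, 0, 0.14, 0], [18.5, 50, 4, 0, 0, 0.14, 0], [18.5, 50, 4, 0, 0, 0.14, 0]]], "grip_force": 20}}

```text
time: 2.0
ee_pos: [0.402, -0.1145, 0.2638]
orientation: [0.703, 0.711, 0.0, 0.001]
ft_force: [0.4, -0.3, -0.1]
grip_width: 0.001
grip_force: 0.0
```

{"method": "carry_out", "body": {"increments": [[[18.5, 50, 4, 0, 0, 0.14, 0], [18.5, 50, 4, 0, 0, 0.14, 0], [18.5, 50, 4, 0, 0, 0.14, 0], [18.5, 50, 4, 0, 0, 0.14, 0], [18.5, 50, 4, 0, 0, 0.14, 0], [18.5, 50, 4, 0, 0, 0.14, 0], [18.5, 50, 4, 0, 0, 0.14, 0], [0, 0, 0, 0, 0, 0, 0]]]}}

```text
time: 3.0
ee_pos: [0.5315, 0.2371, 0.291]
orientation: [0.286, 0.958, 0.0, -0.0]
ft_force: [-0.8, 0.0, -0.5]
grip_width: 0.002
grip_force: 0.0
```

Run:
```python
from h import *
s=arm.sense();print(s['time'],s['ee_pos'],s['orientation'],s['q'],s['grip_width'])
save('wrist','w1')
for P in ((.5585,.2255,.039),(.583,.278,.062),(.5234,.1503,.036),(.5115,.2939,.0255)): print(proj('wrist',P))
```

```text
3.0 [0.53148687 0.23707123 0.29101969] [ 2.85756722e-01  9.58302129e-01  3.34153822e-04 -1.14751752e-04] [ 2.15350463e-01  1.52307312e-01  1.51882770e+00  6.99429878e-04
  1.47033508e+00 -7.75923964e-01] 0.002404363242466167
[288.45673437 194.35189843]
[338.92899431 191.84988801]
[221.96614742 203.32466128]
[314.66799262 129.1414187 ]
```

View pics/w1.png

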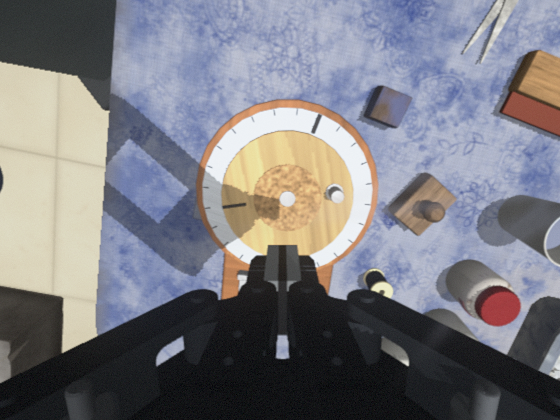

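The wrist view shows the hub at (288,199), the peg at (335,193), the index line from (222,207) to (246,205), and the target near (316,124). Next I'll measure the angles precisely by segmenting the lines.

```bash
cat > ang.py <<'E'
from h import *
def blob(im,box,thr):
    x0,y0,x1,y1=box;g=cv2.cvtColor(im[y0:y1,x0:x1],cv2.COLOR_RGB2GRAY)
    n,l,st,c=cv2.connectedComponentsWithStats((g<thr).astype(np.uint8),connectivity=8)
    i=1+np.argmax(st[1:,4]);return c[i]+[x0,y0],st[i]
def deg(a,b): d=a-b;return round(float(np.degrees(np.arctan2(d[1],d[0]))),2),round(float(np.hypot(d[0],d[1])),4)
def rep(cam,im,hub,ib,tb,thr=70):
    g=cv2.cvtColor(im,cv2.COLOR_RGB2GRAY)
    H=atz(cam,hub,.039);i,si=blob(im,ib,thr);t,s2=blob(im,tb,thr)
    print(cam,'hub',H.round(4),'idx',i.round(1),si[2:],deg(atz(cam,i,.036),H),'tgt',t.round(1),s2[2:],deg(atz(cam,t,.0255),H))
E
python3 - <<'E'
from ang import *
im=cv2.imread('pics/w1.png')[:,:,::-1]
rep('wrist',im,(288,199),(218,198,252,214),(309,112,324,135))
im=cv2.imread('pics/top1.png')[:,:,::-1]
rep('top',im,(296,229.5),(315,240,334,252),(247,247,263,260))
im=cv2.imread('pics/scene1.png')[:,:,::-1]
rep('scene',im,(311,215),(332,202,349,211),(303,250,310,264))
o,d=ray('wrist',(335,188));print('pegtop wrist',atz('wrist',(335.5,189),.062), 'hub',atz('wrist',(288,199),.039))
E
```

```text
Traceback (most recent call last):
  File "ang.py", line 9, in rep
    H=atz(cam,hub,.039);i,si=blob(im,ib,thr);t,s2=blob(im,tb,thr)
                                                  ~~~~^^^^^^^^^^^
  File "ang.py", line 5, in blob
    i=1+np.argmax(st[1:,4]);return c[i]+[x0,y0],st[i]
        ~~~~~~~~~^^^^^^^^^^
ValueError: attempt to get argmax of an empty sequence
```

```bash
sed -i 's/(g<thr)/(g<(int(g.min())+np.median(g))\/2)/' ang.py
python3 - <<'E'
from ang import *
im=cv2.imread('pics/w1.png')[:,:,::-1]
rep('wrist',im,(288,199),(218,198,252,214),(309,112,324,135))
im=cv2.imread('pics/top1.png')[:,:,::-1]
rep('top',im,(296,229.5),(315,240,334,252),(249,247,261,257))
im=cv2.imread('pics/scene1.png')[:,:,::-1]
rep('scene',im,(311,215),(332,202,349,211),(303,250,310,264))
print('pegtop wrist',atz('wrist',(335.5,189),.062))
E
```

```text
wrist hub [0.5631 0.2218 0.039 ] idx [234.1 205.3] [23  6 71] (-115.9, 0.0673) tgt [316.5 122. ] [13 22 86] (126.22, 0.097)
top hub [0.56  0.225 0.039] idx [324.1 245.9] [13  8 21] (-114.35, 0.0655) tgt [254.  253.1] [11  7 27] (124.48, 0.0972)
scene hub [0.5578 0.2261 0.039 ] idx [339.7 205.8] [13  5 19] (-112.84, 0.0663) tgt [305.9 256.5] [ 3 10 19] (124.98, 0.0944)
pegtop wrist [0.57797476 0.27644554 0.062     ]
```

{"method": "carry_out", "body": {"increments": [[[6, 19, -30, 0, 0, 0.045, 0], [6, 19, -40, 0, 0, 0.045, 0], [6, 19, -40, 0, 0, 0.045, 0], [0, 0, -40, 0, 0, 0, 0], [0, 0, -40, 0, 0, 0, 0], [0, 0, -30, 0, 0, 0, 0], [0, 0, -24, 0, 0, 0, 0], [0, 0, 0, 0, 0, 0, 0]]]}}

```text
time: 4.05
ee_pos: [0.5473, 0.2891, 0.0453]
orientation: [0.224, 0.975, -0.001, -0.002]
ft_force: [0.6, -0.8, 0.2]
grip_width: -0.004
grip_force: 0.0
```

Run:
```python
from h import *
a=save('wrist','w2');b=save('top','t2')
b=cv2.resize(b[150:300,220:370],(420,420),interpolation=cv2.INTER_CUBIC)
cv2.imwrite('pics/c2.png',cv2.resize(np.hstack([a,b]),None,fx=.8,fy=.8)[:,:,::-1])
s=arm.sense();print(s['ee_pos'],s['ft_force'],s['orientation'])
```

```text
[0.54962446 0.29028455 0.04813352] [ 0.26573477 -0.38617267  0.82431542] [2.23628172e-01 9.74674487e-01 8.63743023e-05 2.77439480e-04]
```

View pics/c2.png

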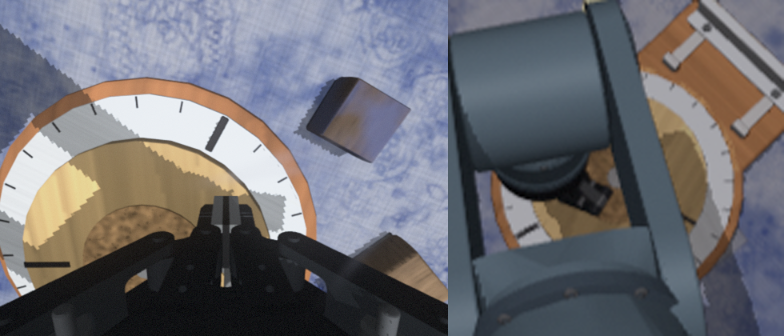

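Run:
```python
import numpy as np
A=np.array([560,224.5]);o=19
f=lambda a:A+58*np.array([np.cos(a),np.sin(a)])+o*np.array([-np.sin(a),np.cos(a)])
p=f(np.radians(64.5))
print(p)
for k in range(1,25):
    q=f(np.radians(64.5-5*k));print(k,64.5-5*k,np.round(q-p,1),q.round(1));p=q
```

```text
[567.82052321 285.02965733]
1 59.5 [ 5.2 -0.9] [573.1 284.1]
2 54.5 [ 5.1 -1.4] [578.2 282.8]
3 49.5 [ 5.  -1.8] [583.2 280.9]
4 44.5 [ 4.8 -2.2] [588.1 278.7]
5 39.5 [ 4.6 -2.7] [592.7 276.1]
6 34.5 [ 4.4 -3. ] [597. 273.]
7 29.5 [ 4.1 -3.4] [601.1 269.6]
8 24.5 [ 3.8 -3.8] [604.9 265.8]
9 19.5 [ 3.4 -4.1] [608.3 261.8]
10 14.5 [ 3.1 -4.4] [611.4 257.4]
11 9.5 [ 2.7 -4.6] [614.1 252.8]
12 4.5 [ 2.3 -4.8] [616.3 248. ]
13 -0.5 [ 1.8 -5. ] [618.2 243. ]
14 -5.5 [ 1.4 -5.1] [619.6 237.9]
15 -10.5 [ 0.9 -5.2] [620.5 232.6]
16 -15.5 [ 0.5 -5.3] [621.  227.3]
17 -20.5 [ 0.  -5.3] [621. 222.]
18 -25.5 [-0.5 -5.3] [620.5 216.7]
19 -30.5 [-0.9 -5.2] [619.6 211.4]
20 -35.5 [-1.4 -5.1] [618.3 206.3]
21 -40.5 [-1.8 -5. ] [616.4 201.3]
22 -45.5 [-2.2 -4.8] [614.2 196.4]
23 -50.5 [-2.7 -4.6] [611.6 191.8]
24 -55.5 [-3.  -4.4] [608.5 187.5]
```

{"method": "carry_out", "body": {"increments": [[[5, -1, -1, 0, 0, 0, 0], [5, -2, -1, 0, 0, 0, 0], [4, -1, -1, 0, 0, 0, 0], [2, -1, 0, 0, 0, 0, 0], [2, 0, 0, 0, 0, 0, 0], [0, 0, 0, 0, 0, 0, 0]]]}}

```text
time: 4.9
ee_pos: [0.5672, 0.286, 0.0442]
orientation: [0.223, 0.975, -0.0, -0.0]
ft_force: [0.9, -0.6, 0.8]
grip_width: -0.0
grip_force: 0.0
```

No contact force yet. Now I'll follow the arc in steps of 5°.

{"method": "carry_out", "body": {"increments": [[[5, -1.5, 0, 0, 0, -0.087, 0], [5, -1.5, 0, 0, 0, -0.087, 0], [5, -2, 0, 0, 0, -0.087, 0], [5, -2, 0, 0, 0, -0.087, 0]]]}}

```text
time: 5.4
ee_pos: [0.5869, 0.2799, 0.0443]
orientation: [0.39, 0.921, 0.0, -0.0]
ft_force: [-1.0, 2.4, -0.8]
grip_width: -0.003
grip_force: 1.2
```

Run:
```python
from h import *
a=save('wrist','w3')
s=arm.sense();print(s['ee_pos'],s['ft_force'],s['orientation'])
```

```text
[0.58746887 0.27932273 0.04428451] [-0.44393225  1.56695169 -0.30959154] [ 3.91230235e-01  9.20292765e-01  3.48106897e-04 -9.27911800e-05]
```

View pics/w3.png

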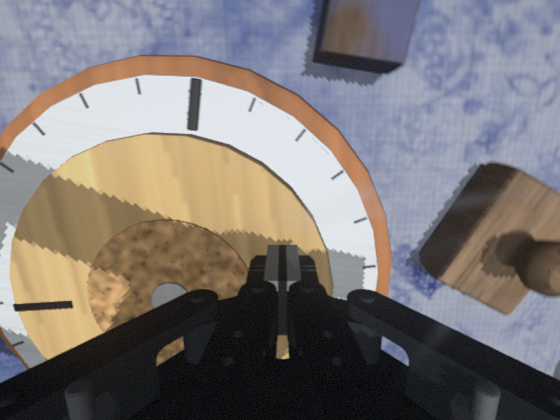

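The wrist view shows the finger behind the peg at about 2 N, with the hub at (171,298), the index at (42,305) and the target at (195,104). The push is working, so I'll carry on.

{"method": "carry_out", "body": {"increments": [[[4.6, -2.7, 0, 0, 0, -0.087, 0], [4.4, -3, 0, 0, 0, -0.087, 0], [4.1, -3.4, 0, 0, 0, -0.087, 0], [3.8, -3.8, 0, 0, 0, -0.087, 0], [3.4, -4.1, 0, 0, 0, -0.087, 0], [3.1, -4.4, 0, 0, 0, -0.087, 0], [2.7, -4.6, 0, 0, 0, -0.087, 0], [2.3, -4.8, 0, 0, 0, -0.087, 0]]]}}

```text
time: 6.45
ee_pos: [0.616, 0.2487, 0.0445]
orientation: [0.68, 0.733, 0.001, 0.0]
ft_force: [1.4, 1.8, -0.0]
grip_width: -0.002
grip_force: 1.2
```

{"method": "carry_out", "body": {"increments": [[[1.8, -5, 0, 0, 0, -0.087, 0], [1.4, -5.1, 0, 0, 0, -0.087, 0], [0.9, -5.2, 0, 0, 0, -0.087, 0], [0.5, -5.3, 0, 0, 0, -0.087, 0], [0, -5.3, 0, 0, 0, -0.087, 0], [-0.5, -5.3, 0, 0, 0, -0.087, 0], [0, 0, 0, 0, 0, 0, 0]]]}}

```text
time: 7.32
ee_pos: [0.6197, 0.2167, 0.0444]
orientation: [0.845, 0.534, 0.0, 0.0]
ft_force: [-0.0, 0.4, 0.6]
grip_width: 0.002
grip_force: 0.0
```

Run:
```python
from h import *
a=save('wrist','w4')
s=arm.sense();print(s['ee_pos'],s['ft_force'],s['orientation'],s['q'])
```

```text
[0.61947538 0.21689561 0.04432314] [-0.77691897 -0.54074603  0.53094229] [ 8.45055713e-01  5.34678234e-01 -1.64820419e-04 -2.03596897e-06] [ 1.56395851e-01  5.64168094e-01  1.50364264e+00 -1.44426752e-04
  1.07408615e+00  5.99007127e-01]
```

View pics/w4.png

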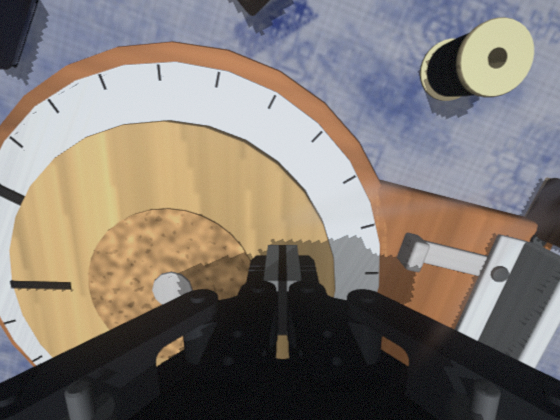

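The wrist view shows the index from (11,285) to (70,286), the hub at (172,290), and the target's inner end at (22,200). About 30° is left. I'll work out the remainder.

Run:
```python
from ang import *
im=cv2.imread('pics/w4.png')[:,:,::-1]
rep('wrist',im,(172,289),(8,275,75,297),(0,180,26,208))
H=atz('wrist',(172,289),.039)
for p in ((11,284.5),(70,286)):print(deg(atz('wrist',p,.036),H))
print(deg(atz('wrist',(22,201),.0255),H))
```

```text
wrist hub [0.5631 0.2243 0.039 ] idx [ 40.2 284.7] [ 61  10 453] (153.96, 0.0673) tgt [ 10.9 194.8] [ 25  21 262] (125.58, 0.0924)
(154.01, 0.0821)
(154.6, 0.0524)
(125.88, 0.0866)
```

About 28° remains. I'll push another 20° and measure again.

{"method": "carry_out", "body": {"increments": [[[-0.9, -5.2, 0, 0, 0, -0.087, 0], [-1.4, -5.1, 0, 0, 0, -0.087, 0], [-1.8, -5, 0, 0, 0, -0.087, 0], [-2.2, -4.8, 0, 0, 0, -0.087, 0], [-1, -2, 0, 0, 0, -0.035, 0], [0, 0, 0, 0, 0, 0, 0]]]}}

```text
time: 8.12
ee_pos: [0.6121, 0.1949, 0.0442]
orientation: [0.931, 0.364, -0.0, 0.0]
ft_force: [-0.3, -0.3, -1.1]
grip_width: 0.001
grip_force: 0.1
```

Run:
```python
from h import *
a=save('wrist','w5')
s=arm.sense();print(s['ee_pos'],s['ft_force'],s['orientation'],s['q'])
```

```text
[0.61219886 0.19482769 0.04423548] [ 0.70680526  0.24008455 -1.18162246] [ 9.31440574e-01  3.63893388e-01 -2.16399959e-04  1.15465751e-04] [ 1.23871501e-01  5.38875022e-01  1.54334339e+00 -3.78699172e-04
  1.05973696e+00  9.49964162e-01]
```

View pics/w5.png

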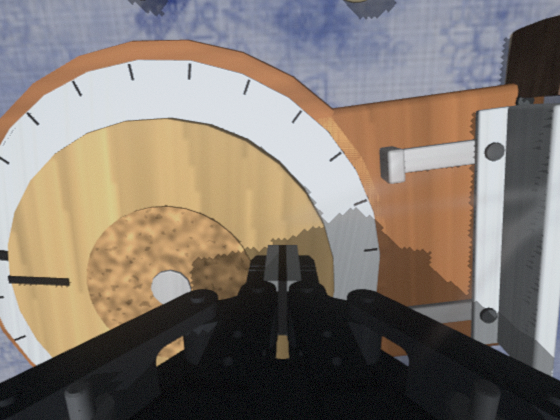

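The view shows the index from (9,280) to (70,283) and the target's inner end at (8,255), so about 7° is left.

Run:
```python
from ang import *
im=cv2.imread('pics/w5.png')[:,:,::-1]
rep('wrist',im,(171,287),(11,270,75,294),(0,245,11,268))
```

```text
wrist hub [0.5637 0.2239 0.039 ] idx [ 39.8 280.3] [ 59  10 435] (130.86, 0.0667) tgt [  3.4 254.8] [ 8 11 77] (125.59, 0.092)
```

{"method": "carry_out", "body": {"increments": [[[-1.2, -2, 0, 0, 0, -0.037, 0], [-1.2, -1.9, 0, 0, 0, -0.037, 0], [0, 0, 0, 0, 0, 0, 0], [0, 0, 0, 0, 0, 0, 0]]]}}

```text
time: 8.68
ee_pos: [0.6099, 0.1907, 0.0443]
orientation: [0.945, 0.328, -0.0, 0.0]
ft_force: [0.0, -0.2, 0.1]
grip_width: 0.003
grip_force: 0.0
```

Run:
```python
from ang import *
im=save('wrist','w6')
s=arm.sense();print(s['ee_pos'],s['ft_force'],s['orientation'])
rep('wrist',im,(171,287),(11,270,75,294),(0,260,9,290))
g=cv2.cvtColor(im,cv2.COLOR_RGB2GRAY);print(g[262:292:2,0:20:2])
```

```text
[0.60987732 0.19070268 0.04428687] [-0.25062832 -1.14833922 -0.24463404] [ 9.44563023e-01  3.28330090e-01 -1.62530965e-04  1.42876904e-04]
wrist hub [0.5638 0.2233 0.039 ] idx [ 39.  279.3] [ 58  10 429] (126.04, 0.067) tgt [  3.5 266.6] [ 8 10 79] (125.48, 0.0929)
[[ 75  81  75 103 179 187 183 184 184 179]
 [ 43  42  40  46 162 187 186 187 185 181]
 [ 44  44  45  46 152 188 185 186 182 181]
 [ 46  44  41  43 150 186 184 184 184 185]
 [ 46  41  47  40 140 185 187 183 182 180]
 [180 183 180 155 164 185 182 188 184 183]
 [218 216 216 170  81 128 146 165 163 164]
 [210 215 213 165  36  37  41  37  37  38]
 [212 214 216 185  45  46  42  40  42  45]
 [212 213 215 191  52  40  39  41  39  43]
 [209 213 215 216 159 141 101  97 115  96]
 [212 213 212 215 219 214 182 185 185 185]
 [210 213 214 216 215 217 184 184 185 186]
 [210 212 213 216 215 218 196 183 184 182]
 [209 211 213 216 212 217 207 182 183 183]]
```

{"method": "carry_out", "body": {"increments": [[[3, 4, 0, 0, 0, 0, 0], [3, 4, 0, 0, 0, 0, 0], [0, 0, 30, 0, 0, 0, 0], [0, 0, 40, 0, 0, 0, 0], [0, 0, 40, 0, 0, 0, 0], [0, 0, 10, 0, 0, 0, 0], [0, 0, 0, 0, 0, 0, 0]]]}}

```text
time: 9.6
ee_pos: [0.6162, 0.1991, 0.1645]
orientation: [0.945, 0.328, 0.0, 0.0]
ft_force: [0.5, 1.0, 0.1]
grip_width: 0.001
grip_force: 0.0
```

Run:
```python
from h import *
s=arm.sense();print(s['ee_pos'],s['ft_force'])
V=np.array(arm.camera_model('wrist')['view']);print(-V[:3,:3].T@V[:3,3],'view dir',-V[2,:3])
print(atz('wrist',(280,210),.036))
for P in ((.562,.2245,.039),(.5127,.2912,.036),(.5,.308,.0255)): print(proj('wrist',P))
```

```text
[0.6162     0.19912758 0.16449944] [0.533563   0.99748977 0.10322868]
[0.66905436 0.23993314 0.30748627] view dir [-0.20790673 -0.16454334 -0.96420967]
[0.60616779 0.19238747 0.036     ]
[218.26795699 227.67343367]
[122.11926207 223.66321287]
[103.80691182 219.4379509 ]
```

{"method": "carry_out", "body": {"increments": [[[-25, 22, 0, 0, 0, 0, 0], [-25, 22, 0, 0, 0, 0, 0], [-25, 22, 0, 0, 0, 0, 0], [0, 0, 0, 0, 0, 0, 0], [0, 0, 0, 0, 0, 0, 0]]]}}

```text
time: 10.22
ee_pos: [0.5406, 0.2646, 0.1629]
orientation: [0.945, 0.328, -0.001, 0.0]
ft_force: [-0.2, -0.2, 0.3]
grip_width: 0.001
grip_force: 0.0
```

Run:
```python
from h import *
save('wrist','w7');save('top','t7');save('scene','s7')
print(arm.sense()['ee_pos'])
for P in ((.562,.2245,.039),(.5127,.2912,.036),(.5,.308,.0255)): print(proj('wrist',P))
```

```text
[0.54145883 0.26420911 0.1637176 ]
[333.77471005 206.83286743]
[234.78633186 203.00377042]
[212.24662794 199.41751438]
```

View pics/w7.png

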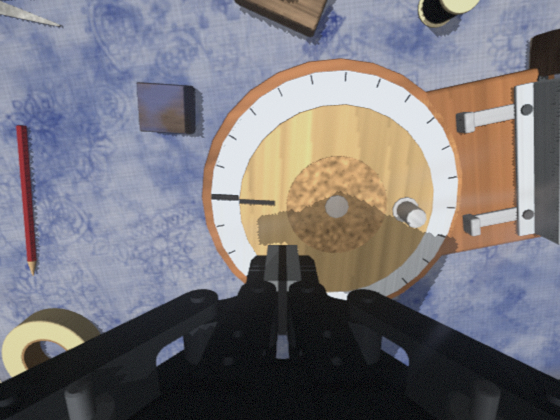

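The index runs from (240,201) to (274,203) and the target from (212,197) to (238,199). The hub is at (337,207) and the peg at (412,212). The lines are nearly lined up, so I'll measure at sub-pixel level.

```bash
cat > fine.py <<'E'
from ang import *
def wc(g,y0):  # darkness-weighted row centroid per column
    w=np.clip(np.median(g)-30-g.astype(float),0,None);return y0+(w*np.arange(g.shape[0])[:,None]).sum(0)/w.sum(0)
def fine(im,hubbox,ix,tx,yr,):
    g=cv2.cvtColor(im,cv2.COLOR_RGB2GRAY);hsv=cv2.cvtColor(im,cv2.COLOR_RGB2HSV)
    x0,y0,x1,y1=hubbox;m=(hsv[y0:y1,x0:x1,1]<50).astype(np.uint8)
    n,l,st,c=cv2.connectedComponentsWithStats(m);i=1+np.argmax(st[1:,4]);hub=c[i]+[x0,y0];print('hub',hub,st[i])
    H=atz('wrist',hub,.039);out=[]
    for (a,b),z in ((ix,.036),(tx,.0255)):
        cols=np.arange(a,b);r=wc(g[yr[0]:yr[1],a:b],yr[0])
        P=np.array([atz('wrist',(u,v),z) for u,v in zip(cols,r)])
        d=(P-H)[:,:2];an=np.degrees(np.arctan2(d[:,1],d[:,0]));k=np.polyfit(P[:,0],P[:,1],1)[0]
        out.append(an.mean());print('bearing',an.mean().round(2),an.std().round(2),'r',np.hypot(*d.T)[[0,-1]].round(4),'slope',np.degrees(np.arctan(k)).round(2)+180)
    print('H',H,'idx-tgt',out[0]-out[1])
E
python3 - <<'E'
from fine import *
im=cv2.imread('pics/w7.png')[:,:,::-1].copy()
fine(im,(322,192,352,222),(243,273),(214,236),(190,212))
E
```

```text
hub [336.32009926 206.11414392] [  3   3  24  23 403]
bearing 125.62 0.11 r [0.0781 0.0538] slope 125.17
bearing 125.42 0.04 r [0.1045 0.0863] slope 125.28
H [0.56378573 0.22323731 0.039     ] idx-tgt 0.20005208218654502
```

The lines agree to within about 0.2°, which is good. Now the fence: I'll go round to its outer side. The push direction is about 139° and the contact r is about 194.5 mm, so I'll descend at r of about 215 mm.

{"method": "carry_out", "body": {"increments": [[[23, -22.5, 0, 0, 0, 0.176, 0], [23, -22.5, 0, 0, 0, 0.176, 0], [23, -22.5, 0, 0, 0, 0.176, 0], [23, -22.5, 0, 0, 0, 0.176, 0], [23, -22.5, 0, 0, 0, 0.176, 0], [23, -22.5, 0, 0, 0, 0.176, 0], [23, -22.5, 0, 0, 0, 0.176, 0], [23, -22.5, 0, 0, 0, 0.176, 0]]]}}

```text
time: 11.38
ee_pos: [0.7259, 0.0831, 0.1638]
orientation: [0.506, 0.863, -0.0, -0.0]
ft_force: [0.2, -0.6, 0.0]
grip_width: -0.001
grip_force: 0.0
```

{"method": "carry_out", "body": {"increments": [[[0, 0, -20, 0, 0, 0.176, 0], [0, 0, -20, 0, 0, 0.176, 0], [0, 0, 0, 0, 0, 0, 0], [0, 0, 0, 0, 0, 0, 0]]]}}

```text
time: 11.88
ee_pos: [0.7255, 0.0845, 0.1249]
orientation: [0.351, 0.936, 0.0, 0.0]
ft_force: [0.5, 1.4, 0.3]
grip_width: 0.0
grip_force: 0.0
```

Run:
```python
from h import *
s=arm.sense();print(s['time'],s['ee_pos'],s['orientation'],s['ft_force'])
a=save('wrist','w8');b=save('top','t8')
b=cv2.resize(b[90:230,290:430],(420,420),interpolation=cv2.INTER_CUBIC)
cv2.imwrite('pics/c8.png',cv2.resize(np.hstack([a,b]),None,fx=.8,fy=.8)[:,:,::-1])
```

```text
11.875 [0.72545906 0.08449363 0.1249096 ] [3.50715901e-01 9.36481827e-01 8.74424865e-05 3.70345021e-04] [0.53950424 1.37115851 0.34937448]
```

View pics/c8.png

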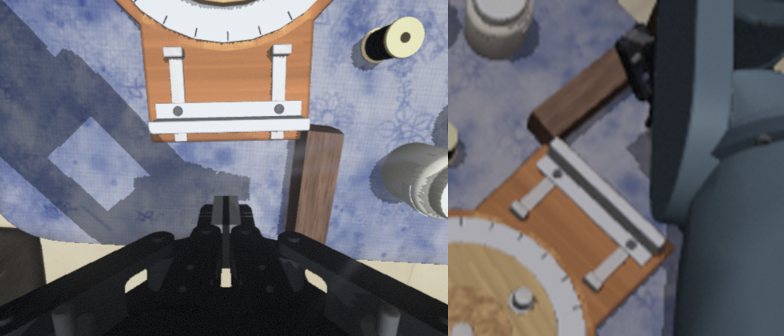

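The view shows the fence squarely ahead and centred on the finger. The dark bar is about 55 mm off to the side. I'll descend and push.

{"method": "carry_out", "body": {"increments": [[[0, 0, -30, 0, 0, 0, 0], [0, 0, -30, 0, 0, 0, 0], [0, 0, -20, 0, 0, 0, 0], [0, 0, -8, 0, 0, 0, 0], [0, 0, 0, 0, 0, 0, 0]]]}}

```text
time: 12.6
ee_pos: [0.7251, 0.085, 0.0365]
orientation: [0.349, 0.937, -0.0, 0.0]
ft_force: [-0.5, -1.4, 0.3]
grip_width: 0.0
grip_force: 0.0
```

{"method": "carry_out", "body": {"increments": [[[-4, 3.5, 0, 0, 0, 0, 0], [-4, 3.5, 0, 0, 0, 0, 0], [-4, 3.5, 0, 0, 0, 0, 0], [-4, 3.5, 0, 0, 0, 0, 0]]]}}

```text
time: 13.1
ee_pos: [0.7087, 0.0993, 0.0366]
orientation: [0.349, 0.937, 0.0, 0.0]
ft_force: [-0.3, -0.3, -0.8]
grip_width: -0.0
grip_force: 0.0
```

{"method": "carry_out", "body": {"increments": [[[-4, 3.5, 0, 0, 0, 0, 0], [-4, 3.5, 0, 0, 0, 0, 0], [-4, 3.5, 0, 0, 0, 0, 0], [-4, 3.5, 0, 0, 0, 0, 0], [-4, 3.5, 0, 0, 0, 0, 0]]]}}

```text
time: 13.72
ee_pos: [0.6887, 0.1165, 0.0364]
orientation: [0.349, 0.937, -0.0, 0.0]
ft_force: [0.4, -3.2, 1.1]
grip_width: -0.001
grip_force: 1.1
```

Contact is at about 2–3 N, and the finger has about 12 mm to go. I'll go on in smaller steps and watch the force.

{"method": "carry_out", "body": {"increments": [[[-2.3, 2, 0, 0, 0, 0, 0], [-2.3, 2, 0, 0, 0, 0, 0], [-2.3, 2, 0, 0, 0, 0, 0]]]}}

```text
time: 14.1
ee_pos: [0.6819, 0.1225, 0.0362]
orientation: [0.349, 0.937, -0.0, -0.0]
ft_force: [0.8, -2.0, 1.2]
grip_width: -0.002
grip_force: 1.1
```

{"method": "carry_out", "body": {"increments": [[[-0.8, 0.7, 0, 0, 0, 0, 0], [-0.8, 0.7, 0, 0, 0, 0, 0]]]}}

```text
time: 14.35
ee_pos: [0.6803, 0.1239, 0.0362]
orientation: [0.349, 0.937, -0.0, -0.0]
ft_force: [0.4, -1.2, 1.8]
grip_width: -0.0
grip_force: 1.0
```

{"method": "carry_out", "body": {"increments": [[[-0.8, 0.7, 0, 0, 0, 0, 0]]]}}

```text
time: 14.48
ee_pos: [0.6801, 0.1241, 0.0363]
orientation: [0.349, 0.937, -0.0, 0.001]
ft_force: [3.4, -5.1, -1.6]
grip_width: -0.0
grip_force: 3.1
```

{"method": "carry_out", "body": {"increments": [[[-0.8, 0.7, 0, 0, 0, 0, 0], [0, 0, 0, 0, 0, 0, 0]]]}}

```text
time: 14.72
ee_pos: [0.6801, 0.1241, 0.0363]
orientation: [0.349, 0.937, -0.0, 0.001]
ft_force: [6.6, -5.4, -2.7]
grip_width: 0.0
grip_force: 3.7
```

The fence is on its stops: the finger no longer moves, the force is rising, and r of about 155 mm matches home. I'll back off, lift, and check.

{"method": "carry_out", "body": {"increments": [[[6, -5, 0, 0, 0, 0, 0], [10, -9, 0, 0, 0, 0, 0], [0, 0, 40, 0, 0, 0, 0], [0, 0, 60, 0, 0, 0, 0], [0, 0, 60, 0, 0, 0, 0], [-35, 27, 20, 0, 0, 0, 0], [-35, 27, 10, 0, 0, 0, 0], [-35, 27, 0, 0, 0, 0, 0]]]}}

```text
time: 15.72
ee_pos: [0.5898, 0.1929, 0.2279]
orientation: [0.349, 0.937, 0.001, 0.001]
ft_force: [-0.0, -0.1, 0.4]
grip_width: 0.001
grip_force: 0.0
```

{"method": "carry_out", "body": {"increments": [[[-30, 20, 0, 0, 0, 0, 0], [0, 0, 0, 0, 0, 0, 0], [0, 0, 0, 0, 0, 0, 0]]]}}

```text
time: 16.1
ee_pos: [0.5607, 0.212, 0.2266]
orientation: [0.349, 0.937, 0.0, 0.0]
ft_force: [-0.4, 0.1, -0.1]
grip_width: -0.002
grip_force: 0.0
```

Run:
```python
from h import *
s=arm.sense();print(s['time'],s['ee_pos'],s['ft_force'])
a=save('wrist','w9');b=save('scene','s9')
b=cv2.resize(b[120:330,200:410],(420,420),interpolation=cv2.INTER_CUBIC)
cv2.imwrite('pics/c9.png',cv2.resize(np.hstack([a,b]),None,fx=.8,fy=.8)[:,:,::-1])
```

```text
16.1 [0.56066005 0.21199471 0.22663373] [-0.43906956  0.05304757 -0.14473566]
```

View pics/c9.png

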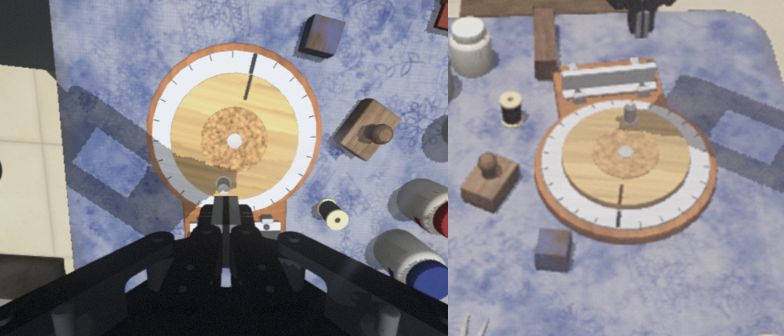

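The fence is in against the turntable. The index and target now form one line, at about (316,70) to (306,124) at full resolution, and the bystanders are where they were. One last numeric check from this second angle.

Run:
```python
from ang import *
im=cv2.imread('pics/w9.png')[:,:,::-1].copy();g=cv2.cvtColor(im,cv2.COLOR_RGB2GRAY).astype(float)
hsv=cv2.cvtColor(im,cv2.COLOR_RGB2HSV);m=(hsv[164:189,281:306,1]<50).astype(np.uint8)
n,l,st,c=cv2.connectedComponentsWithStats(m);i=1+np.argmax(st[1:,4]);hub=c[i]+[281,164];print(hub,st[i])
H=atz('wrist',hub,.039);o=[]
for a,b,z in ((97,122,.036),(72,88,.0255)):
    s=g[a:b,298:326];w=np.clip(np.median(s)-30-s,0,None);u=298+(w*np.arange(28)).sum(1)/w.sum(1)
    P=np.array([atz('wrist',(x,y),z) for x,y in zip(u,range(a,b))]);d=(P-H)[:,:2];an=np.degrees(np.arctan2(d[:,1],d[:,0]))
    o.append(an.mean());print(an.mean(),an.std(),np.hypot(*d.T)[[0,-1]],np.degrees(np.arctan(np.polyfit(P[:,0],P[:,1],1)[0])))
print(o[0]-o[1])
```

```text
[292.7755102  175.74829932] [  2   3  20  19 294]
125.30811403734748 0.10202757231008994 [0.07761027 0.05472393] -54.959456587966365
125.61445395242134 0.04096083593383174 [0.10153595 0.08751496] -54.06186634520633
-0.30633991507386327
```

```bash
python3 -c "
from rig import arm
print(arm.job_done())"
```

```text
the job is handed in; nothing more can be done
None
```

The index line is lined up with the target line to within about 0.3° (two close views gave +0.2° and -0.3°), the fence is pushed fully home on its stops, the blocks and spool were not touched, and the job is handed in.

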